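Key in the tack timer, close the finial jig, pin it and hold it shut

TASK

Set the tack timer: press its largest key all the way down and let it up, then its smallest key, and leave the middle-sized one alone. Then swing the open steel half of the clamshell jig down over the brass finial, take the steel pin out of its wooden block and push it down through the holes of both halves until its collar sits on the upper half. Springs in the jig push the halves apart, so finish still holding on and pressing (the pin's head will do) so that the jig is fully shut; do not let go at the end, and leave the spire, the globe and the wrench where they are.

Things in the scene. Friction and masses are not known exactly. Their poses are not given: they have to be found in the camera images.
- key_large_top (a point): centre of the top of the timer's largest key, a black disc 38 mm across; moves with it. The timer is a grey box 210 x 90 mm, 40 mm high, to the robot's left, its length roughly along x, with three keys in a row 62 mm apart in any order, told apart by size. Each stands 6 mm out of its round housing (12 mm high, 16 mm wider than the key), its top 58 mm above the bench
- key_mid_top (a point): the same point of the middle-sized key, 26 mm across: not to be pressed
- key_small_top (a point): the same point of the smallest key, 16 mm across
- key_large (a joint): travel of the largest key in m: 0 up, 0.006 all the way down (flush with its housing); a spring returns it; begins to move at 1.5 N, all the way down takes 5 N
- key_mid (a joint): travel of the middle-sized key, the same
- key_small (a joint): travel of the smallest key, the same
- jig: lower half of the clamshell jig, aluminium, 150 (x) by 145 (y) mm, 40 mm high, fixed to the bench. Origin: bench level under its middle; z up, y points towards its hinge, x along the hinge. A brass finial lies along x in the channel in its middle
- base_hole (a point): centre of the mouth of the pin hole in the lower half, 40 mm above the bench, at (0, -55, 40) mm in the jig's frame; hole 13 mm in diameter, 37 mm deep, vertical
- lid_hinge (a point): middle of the hinge axis, at (0, 80, 40) mm in the jig's frame, the axis along the jig's x; frame as jig's. The upper half is a steel frame 10 mm thick and 150 mm long (along x), from 8 to 157 mm from the hinge axis, its under face in the plane of the axis. It has a window of 102 x 82 mm; beyond 112 mm from the axis it is solid plate with the pin hole
- lid (a joint): opening of the jig's upper half in rad: 0 fully shut and flush, 1.57 upright above the hinge. Its hinge is stiff enough (0.25 N m) to stay where it is left; the frame weighs 0.25 kg. Below about 0.095 rad it meets two spring posts: let go there, it stays or rises to some 0.045 to 0.095 rad, pin or no pin; about 12 N down on the pin hole shuts it fully
- lid_hole (a point): centre of the pin hole at the outer (upper when shut) face of the upper half, 135 mm from the hinge axis, in the middle of the 150 mm; 13 mm in diameter through 10 mm. It lies right above base_hole when shut. Its frame turns with the upper half
- pin: loose steel locating pin, standing upright in the pin block at first. Origin at the middle of its tip, z up along the pin: shank 10 mm in diameter (taper over the last 6 mm) from 0 to 42 mm, collar 30 mm in diameter from 42 to 47 mm, round head to grip 20 mm in diameter from 47 to 79 mm; 0.08 to 0.17 kg
- pin_tip (a point): middle of the pin's tip; fully home in the shut jig it is 32 mm below base_hole
- pin_block: fixed wooden block, 70 x 70 mm, 50 mm high, with a 12 mm hole in the middle in which the pin stands, its collar on the block's top. Origin under its middle
- spire: bystander: loose pointed brass ornament 64 mm across, 125 mm high, origin under its middle
- globe: bystander: loose brass lantern globe with dark dots, 92 mm across, 96 mm high, origin under its middle
- wrench: bystander: loose steel wrench 170 mm long lying near the robot, origin at its middle, x along it

How it is judged:
By the outcome, as a careful person would: the job done as asked, in the order asked, and still so for the second after the job is handed in, while the arm keeps its last pose, push and grip.
It also fails if it takes over 58 s, if anything falls off the work surface, if the arm or the gripper's body presses on something with over 40 N, if the wrist force passes 120 N, or if a joint passes its speed limit or range.

ROBOT

A 6-joint arm with a two-finger parallel gripper is mounted at the origin on the work surface. World frame = base frame: x ahead of the robot, y to its left, z up, the work surface at z = 0. Lengths are in mm, angles in rad, forces in N, time in s.
With the tool pointing down it reaches from about 350 to 975 mm from the base axis. Payload 17.4 kg.
Tool frame: the origin (TCP) lies on the centre line of the jaws, within the pads' length; the fingertips stand 19 mm ahead of it and the grasp point (between the pads) is the TCP; z points along the fingers, y is the line along which they close (so a half turn about z gives the same grasp; the last joint's range is limited). The gripper opens to 85 mm and grips with 20 to 120 N. Pads are 22 mm wide; open, the fingers measure 114 mm over their backs; the gripper's body (76 mm by 85 mm) begins 54 mm behind the grasp point. The pads swing forward as they close: fully open they stand 13 mm farther back than shut.
Start: joints at [1.087, 0.116, 1.442, -0, 1.584, -0.038], TCP at [291.055, 609.032, 250.303] pointing down, gripper open.
Joint ranges: [-2.83, 2.83], [-0.83, 2.19], [0.07, 2.5], [-1.14, 4.28], [0.01, 3], [-2.97, 2.97]. Speed limits (rad/s): [1.89, 1.89, 2.22, 3.14, 3.14, 3.14].

INTERFACE

Orientations are given as a rotation vector (axis times angle).
In Python, from bench import arm gives the robot as it stands.
- The arm moves only by the tool step_arm, never from a script. Its argument "commands" is a list of rows, each a list of 3 entries, a list of its own where there are three numbers: the turn, a rotation vector about the world's x, y, z in degrees, then the shift along the world's x, y, z in cm, then the opening in per cent of the stroke, from 0 (shut) to 100 (fully open). In form: [[[wx, wy, wz], [dx, dy, dz], claw], ...]. A call has 1 to 20 rows; each row is the pose to reach, as a shift and turn from the pose commanded when the call began; what a row does not reach only later rows make up. A row lasts 1/12 s, in which the tool goes at most 41.7 mm and 7.16 degrees, less where a joint would pass 70% of its speed; a pose out of reach is approached as far as the arm can. A call with a gripper value outside its range is refused whole. The fingers move at their own pace and stop on an object; "squeeze" is the grip in N (left out, the last holds). Time passes only in rows, so rows that repeat a pose let the fingers close. It gives the time, the measured TCP pose, the force, the opening and the grip force at its end, in the units of the state.
- arm.read_state(): the state, without advancing time (a new reading comes with each control period).
- arm.capture(name): name is "side" or "top" or "wrist"; returns the picture (480x640x3 uint8, red, green, blue); there is no depth.
- arm.get_calibration(name): a dict with "intrinsics" (3x3 intrinsics, pixels), "xyz" and "attitude" of the camera in the world. Camera axes: x right, y down, z forward; pixel columns grow to the right and rows downward; lengths in mm; the calibration is good to about 2 mm. A picture is of the moment at which its call begins: read the wrist's pose just before it. get_calibration takes no time and is no camera call; for the wrist camera it gives the pose at the moment of the call.
- arm.job_done(): hands the job in; it is judged then, once.
The state is a dict: "time": time; "qpos": joint angles; "dq": joint speeds; "joint_torque": joint torques, N m; "eef_pos": TCP position; "orientation": TCP orientation; "wrist_force": force on the tool from outside, world axes, zero at the start; "moment": the same for the moment, N m; "width": finger opening in mm; "grip_force": force on a finger pad.
Only numpy, scipy, OpenCV 4.12 (cv2) and the standard library are available. Lean on these libraries where they do the work, as an engineer would, in place of code of your own. Each camera call takes 0.05 s, during which the arm holds its last target. There are 200 camera calls.

## Working session

There is one attempt and no reset: what is moved stays moved. The work goes in short steps, Python scripts to look and compute and a tool call to move; the robot and the scene stay as the last step left them, time stands still between calls to the robot, and variables do not carry over. Pictures are saved under pics/ and viewed, at most 10 in all, crops included, and the job is handed in when it is done.

Besides the shell and the picture viewer there is one more tool, called after "Emit:" as name([rows], argument=value, ...), one row to a line, values as JSON. step_arm: Moves the arm, as the interface text tells. Its arguments: {"type":"object","properties":{"commands":{"type":"array","items":{"type":"array"}},"squeeze":{"type":"number"}},"required":["commands"]}

```bash
mkdir -p pics
python3 - <<'E'
from bench import arm
import cv2,json
for n in ("top","side"):
    im=arm.capture(n); cv2.imwrite(f"pics/{n}0.png",im[:,:,::-1])
    c=arm.get_calibration(n); print(n,c)
s=arm.read_state(); print(s)
E
```

```text
top {'intrinsics': array([[516.15955029,   0.        , 315.91976613],
       [  0.        , 516.15955029, 237.70706961],
       [  0.        ,   0.        ,   1.        ]]), 'xyz': array([ 499.56793361,   49.90814499, 1094.64311879]), 'attitude': array([-2.22595719,  2.16970314, -0.08838297])}
side {'intrinsics': array([[491.78578403,   0.        , 327.51004665],
       [  0.        , 491.78578403, 235.1745125 ],
       [  0.        ,   0.        ,   1.        ]]), 'xyz': array([ 229.21836506, -598.35094835,  650.53633246]), 'attitude': array([-2.17320291,  0.50216535, -0.25834077])}
{'time': 0.1, 'qpos': array([ 1.08719495e+00,  1.16442567e-01,  1.44218174e+00,  4.48146655e-05,
        1.58400969e+00, -3.77832588e-02]), 'dq': array([-0.00011656,  0.00046465, -0.00286198, -0.00103644, -0.00202615,
       -0.00231721]), 'joint_torque': array([ 4.18287473e-04, -7.33670712e+01, -6.33790398e+01, -1.47973783e-04,
        5.23929979e-03,  1.25864396e-06]), 'eef_pos': array([290.9759811 , 608.90039449, 249.64330788]), 'orientation': array([-6.94434612e-01, -3.06356070e+00,  1.56216962e-03]), 'wrist_force': array([-0.52539481,  0.05660509,  0.294052  ]), 'moment': array([-0.00584272,  0.05435565,  0.07983931]), 'grip_force': 0.0, 'width': 85.56392121537439}
```

View pics/top0.png

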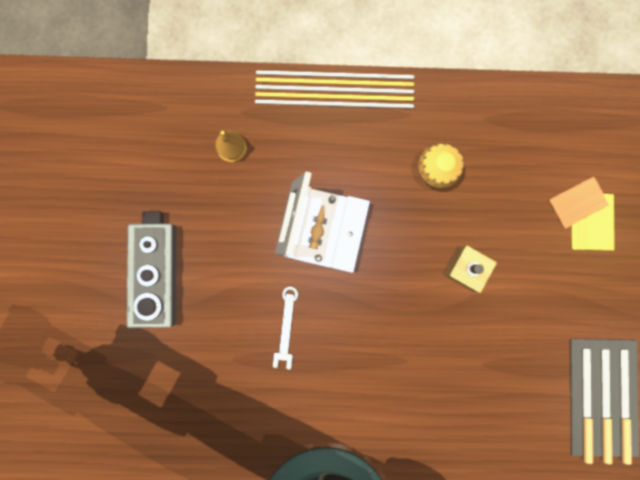

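View pics/side0.png

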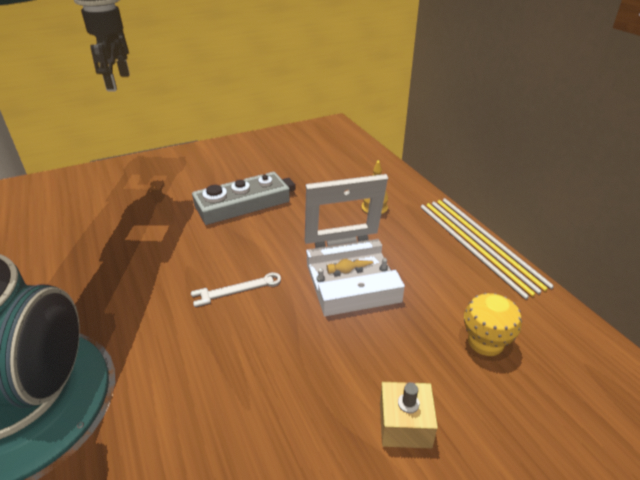

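The top view shows the keys at about (147,306) large, (148,274) mid and (148,244) small. The base hole is near (351,234), with the hinge on the left. The pin head is near (475,269). In the side view the lid hole is near (347,192), the base hole near (361,285) and the pin head near (410,390).

```bash
cat > h.py <<'E'
import numpy as np,cv2
from scipy.spatial.transform import Rotation as R
def ray(c,p):
    d=np.linalg.inv(c["intrinsics"])@[p[0],p[1],1]; return R.from_rotvec(c["attitude"]).as_matrix()@d
def onz(c,p,z):
    d=ray(c,p); return c["xyz"]+d*(z-c["xyz"][2])/d[2]
def tri(c1,p1,c2,p2):
    d1,d2=ray(c1,p1),ray(c2,p2); A=np.c_[d1,-d2]
    s=np.linalg.lstsq(A,c2["xyz"]-c1["xyz"],rcond=None)[0]
    a,b=c1["xyz"]+d1*s[0],c2["xyz"]+d2*s[1]; return (a+b)/2,np.linalg.norm(a-b)
def proj(c,P):
    q=R.from_rotvec(c["attitude"]).as_matrix().T@(np.asarray(P)-c["xyz"]); q=c["intrinsics"]@q; return q[:2]/q[2]
def dark(im,p,r,th=70):
    x,y=map(int,p); g=im[y-r:y+r+1,x-r:x+r+1].max(2).astype(float)
    m=(g<th).astype(np.uint8); n,l,s,ce=cv2.connectedComponentsWithStats(m)
    i=1+np.argmin([np.hypot(*(k-r)) for k in ce[1:]]) if n>1 else 0
    return ce[i]+[x-r,y-r],s[i][4]
E
python3 - <<'E'
from h import *
from bench import arm
t=arm.get_calibration("top");s=arm.get_calibration("side")
T=cv2.imread("pics/top0.png");S=cv2.imread("pics/side0.png")
for n,p,r in (("L",(147,306),14),("M",(148,274),11),("S",(148,244),8)):
    c,a=dark(T,p,r); print(n,c,a,onz(t,c,58))
for th in(70,110,150): print("hole",dark(T,(351,234),6,th),dark(S,(361,285),6,th),dark(S,(347,192),5,th))
b=onz(t,(351,234),40);print("base",b, proj(s,b))
print("pinhead top", onz(t,(475.5,268.5),84), onz(s,(410,387),84), tri(t,(475.5,268.5),s,(410,387)))
a=cv2.resize(T[165:285,270:390],None,fx=3.3,fy=3.3,interpolation=2)
d=cv2.resize(S[165:325,290:410],None,fx=3.3,fy=3.3,interpolation=2)
e=cv2.resize(T[235:305,440:510],None,fx=3.3,fy=3.3,interpolation=2)
W=np.zeros((530,796,3),np.uint8);W[:396,:396]=a;W[:528,400:796]=d
cv2.imwrite("pics/crop1.png",W)
E
```

```text
L [147. 306.] 841 [420.42738845 364.13994369  58.        ]
M [148. 274.] 529 [483.7652511  365.03183778  58.        ]
S [148. 244.] 289 [543.54375231 367.73701713  58.        ]
hole (array([351., 234.]), np.int32(169)) (array([361., 285.]), np.int32(169)) (array([347., 192.]), np.int32(121))
hole (array([351., 234.]), np.int32(169)) (array([361., 285.]), np.int32(169)) (array([347., 192.]), np.int32(121))
hole (array([351., 234.]), np.int32(169)) (array([361., 285.]), np.int32(169)) (array([347.17525773, 191.98969072]), np.int32(97))
base [575.56490401 -39.63336278  40.        ] [360.80059767 286.42133043]
pinhead top [ 510.86265731 -282.34900837   84.        ] [ 513.2243183  -282.93407103   84.        ] (array([ 511.85810737, -282.78842415,   84.5388738 ]), np.float64(2.31674532802901))
```

View pics/crop1.png

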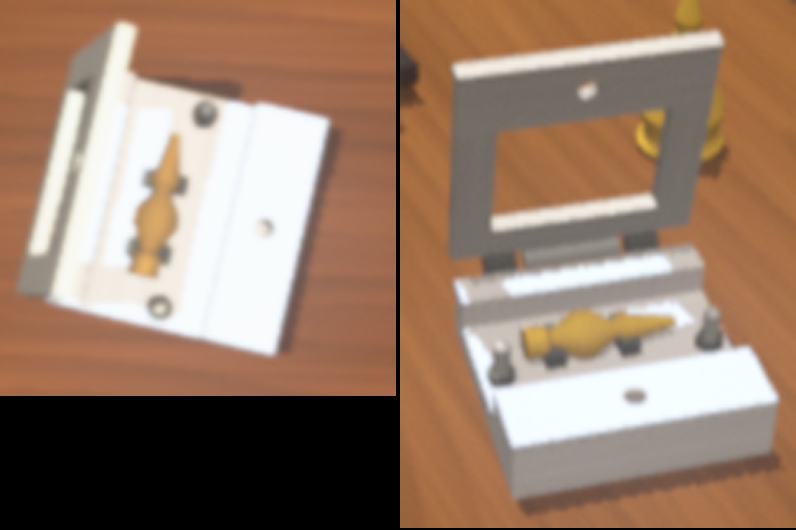

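```bash
cat > fit.py <<'E'
from h import *
from scipy.optimize import least_squares
from bench import arm
t=arm.get_calibration("top");s=arm.get_calibration("side")
def J(v,x,y,z): 
    c,n=np.cos(v[2]),np.sin(v[2]); return np.array([v[0]+c*x-n*y,v[1]+n*x+c*y,z])
def lid(v,x,r,o=0): 
    c,n=np.cos(v[3]),np.sin(v[3]); return J(v,x,80-r*c+o*n,40+r*n+o*c)
def cp(x,y): return (290+(x-400)/3.3,165+y/3.3)
def ct(x,y): return (270+x/3.3,165+y/3.3)
obs=[(t,ct(329,120),'b',75,-72.5),(t,ct(276,354),'b',-75,-72.5),(t,ct(264,228),'b',0,-55),
(s,cp(512,440),'b',-75,-72.5),(s,cp(775,398),'b',75,-72.5),(s,cp(635,396),'b',0,-55),
(s,cp(457,80),'l',-75,157),(s,cp(722,45),'l',75,157),(s,cp(450,258),'l',-75,8),(s,cp(693,228),'l',75,8)]
def f(v): return np.concatenate([proj(c,J(v,a,b,40) if k=='b' else lid(v,a,b))-p for c,p,k,a,b in obs])
r=least_squares(f,[560,15,-.2,1.57],loss='soft_l1',x_scale=[1,1,.01,.01]);v=r.x
if __name__=="__main__":
    print("jig",v,"yaw deg",np.degrees(v[2])); print(f(v).reshape(-1,2).round(1))
    print("base_hole",J(v,0,-55,40)); print("hinge",J(v,0,80,40)); print("lidtop",lid(v,0,157), "lidhole",lid(v,0,135,10))
E
python3 fit.py
```

```text
jig [ 5.88301317e+02  1.43285206e+01 -2.21384342e-01  1.37655173e+00] yaw deg -12.684388433818746
[[-1.9 -0.8]
 [-3.3 -1. ]
 [ 0.9 -0.4]
 [-1.   1.2]
 [-0.1  0.6]
 [-0.2  1.2]
 [-0.1 -0.6]
 [ 0.6  0.3]
 [ 0.5  1.1]
 [-1.1 -0.1]]
base_hole [576.22439534 -39.32917193  40.        ]
hinge [605.86774787  92.37607341  40.        ]
lidtop [599.21336715  62.81069802 194.04742061] lidhole [602.30033722  76.52608836 174.39141176]
```

The crops confirm the base hole near (350,234) in the top view. The lid stands at about 1.38 rad, and the jig is yawed about −12.7°. The fit agrees with the given sizes, so I'll start with the timer.

Emit:
step_arm([
  [[0,0,0],[13,-24.5,-14],0],
  [[0,0,0],[13,-24.5,-14],0],
  [[0,0,0],[13,-24.5,-14],0],
  [[0,0,0],[13,-24.5,-14],0],
  [[0,0,0],[13,-24.5,-14],0],
  [[0,0,0],[13,-24.5,-14],0],
  [[0,0,0],[13,-24.5,-14],0],
  [[0,0,0],[13,-24.5,-14],0],
  [[0,0,0],[13,-24.5,-14],0],
  [[0,0,0],[13,-24.5,-14],0],
  [[0,0,0],[13,-24.5,-14],0],
  [[0,0,0],[13,-24.5,-14],0],
], squeeze=60)

```text
time: 1.1
eef_pos: [420.9, 365.0, 110.9]
orientation: [0.693, 3.064, 0.001]
wrist_force: [0.0, 0.3, 0.3]
width: 0.1
grip_force: 0.0
```

Run:
```python
from h import *
from bench import arm
c=arm.get_calibration("wrist");im=arm.capture("wrist");cv2.imwrite("pics/w1.png",im[:,:,::-1])
np.set_printoptions(suppress=True)
print(c); print([proj(c,p).round() for p in((420.4,364,58),(483.8,365,58),(543.5,367.7,58))])
```

```text
{'intrinsics': array([[382.21083094,   0.        , 324.34401953],
       [  0.        , 382.21083094, 243.61952067],
       [  0.        ,   0.        ,   1.        ]]), 'xyz': array([347.40649339, 400.07052092, 233.33802727]), 'attitude': array([2.41708914, 1.52558771, 0.25067445])}
[array([321., 286.]), array([373., 381.]), array([417., 455.])]
```

View pics/w1.png

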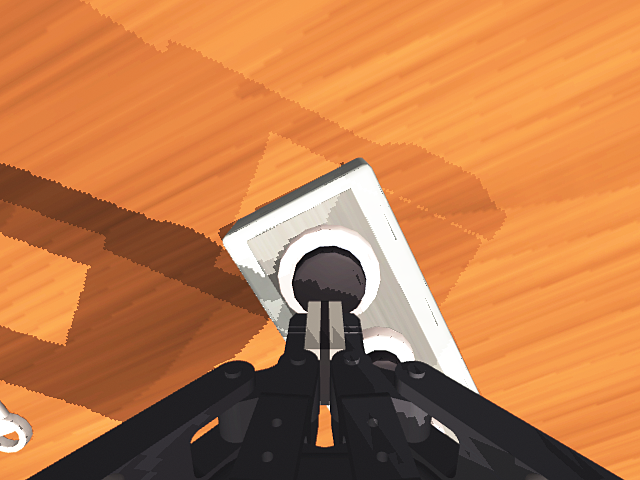

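The wrist view shows the large key at about (330,284), directly under the shut fingertips and about 4 mm off my estimate towards +y. I'll press with that small correction.

Emit:
step_arm([
  [[0,0,0],[0.1,0.3,-2.5],0],
  [[0,0,0],[0.1,0.3,-3.0],0],
  [[0,0,0],[0.1,0.3,-3.3],0],
  [[0,0,0],[0.1,0.3,-3.6],0],
  [[0,0,0],[0.1,0.3,-3.7],0],
  [[0,0,0],[0.1,0.3,-3.7],0],
])

```text
time: 1.65
eef_pos: [421.7, 367.5, 74.9]
orientation: [-0.694, -3.063, -0.001]
wrist_force: [-9.1, -1.7, 11.2]
width: -0.0
grip_force: 5.4
```

Emit:
step_arm([
  [[0,0,0],[0,0,0],0],
  [[0,0,0],[0,0,0],0],
  [[0,0,0],[0,0,-0.1],0],
  [[0,0,0],[0,0,-0.1],0],
])

```text
time: 1.98
eef_pos: [421.8, 367.6, 74.8]
orientation: [-0.694, -3.064, -0.001]
wrist_force: [-11.5, -4.9, 19.7]
width: -0.1
grip_force: 9.9
```

Run:
```python
from h import *
from bench import arm
im=arm.capture("side");cv2.imwrite("pics/s1.png",cv2.resize(im[140:240,170:320,::-1],None,fx=5,fy=5,interpolation=2))
s=arm.read_state();print(s["eef_pos"],s["wrist_force"],s["moment"])
```

```text
[421.84293516 367.57780467  74.77304373] [-12.21047408  -3.42559657  21.04710018] [-0.83008372  2.18152573 -0.0255995 ]
```

View pics/s1.png

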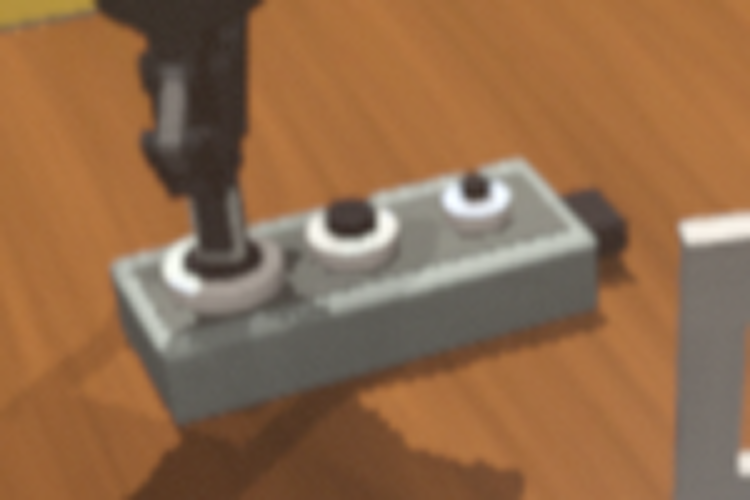

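The side crop shows the large key flush in its housing, and the force is rising against a hard stop, so the key is fully down. Next I'll release it and move over the small key.

Emit:
step_arm([
  [[0,0,0],[0,0,1.5],0],
  [[0,0,0],[0,0,3.3],0],
  [[0,0,0],[6,0.2,4],0],
  [[0,0,0],[12.2,0.4,4],0],
  [[0,0,0],[12.2,0.4,4],0],
  [[0,0,0],[12.2,0.4,4],0],
  [[0,0,0],[12.2,0.4,4],0],
  [[0,0,0],[12.2,0.4,4],0],
])

```text
time: 2.7
eef_pos: [543.8, 371.0, 112.4]
orientation: [-0.695, -3.063, 0.001]
wrist_force: [-1.7, 0.4, 0.8]
width: 0.2
grip_force: 0.0
```

Run:
```python
from h import *
from bench import arm
c=arm.get_calibration("wrist");im=arm.capture("wrist");cv2.imwrite("pics/w2.png",im[180:480,160:480,::-1])
print(arm.read_state()["eef_pos"],[proj(c,p).round() for p in((544.5,371,58),(482.5,369,58),(422,368,58))])
```

```text
[543.36046054 371.13448922 112.53845497] [array([324., 286.]), array([263., 177.]), array([191.,  47.])]
```

View pics/w2.png

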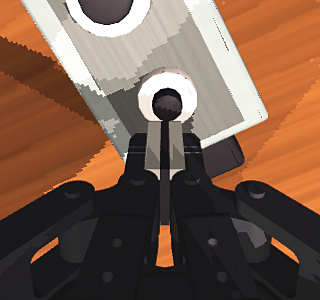

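The small key shows at crop (167,104), which is (327,284) in the full picture. It matches the prediction within 3 px, so I'll press.

Emit:
step_arm([
  [[0,0,0],[0.1,0,-2.5],0],
  [[0,0,0],[0.1,0,-3.2],0],
  [[0,0,0],[0.1,0,-3.6],0],
  [[0,0,0],[0.1,0,-3.8],0],
  [[0,0,0],[0.1,0,-3.9],0],
  [[0,0,0],[0.1,0,-4.0],0],
  [[0,0,0],[0.1,0,-4.0],0],
  [[0,0,0],[0.1,0,-4.0],0],
])

```text
time: 3.42
eef_pos: [544.4, 371.3, 74.8]
orientation: [-0.694, -3.064, -0.0]
wrist_force: [-11.6, -4.5, 17.6]
width: 0.2
grip_force: 8.7
```

The small key reached the same hard stop at 74.8 mm with 17.6 N, so it is fully down. Next I'll release it and go behind the lid, turned to line up with the jig.

Emit:
step_arm([
  [[0,0,0],[0,0,1.5],0],
  [[0,0,0],[0,0,4.0],0],
  [[0,0,0],[0,-2,8],0],
  [[0,0,6],[1,-6,12],0],
  [[0,0,13],[2,-10,12],0],
  [[0,0,13],[3,-14,12],0],
  [[0,0,13],[4,-18,12],0],
  [[0,0,13],[4.5,-21,12],0],
  [[0,0,13],[4.5,-23.4,12],0],
  [[0,0,13],[4.5,-23.4,12],0],
  [[0,0,13],[4.5,-23.4,12],0],
])

```text
time: 4.33
eef_pos: [590.0, 136.0, 193.6]
orientation: [0.346, 3.121, 0.001]
wrist_force: [-0.7, -0.5, 0.8]
width: -0.2
grip_force: 0.0
```

Run:
```python
from h import *
from bench import arm
a=arm.capture("side")[40:320,230:470,::-1];b=arm.capture("top")[150:290,250:400,::-1]
W=np.zeros((560,800,3),np.uint8);W[:560,:480]=cv2.resize(a,None,fx=2,fy=2);W[:280,490:790]=cv2.resize(b,None,fx=2,fy=2)
cv2.imwrite("pics/c3.png",W);print(arm.read_state()["eef_pos"])
```

```text
[589.91525218 137.64988272 193.12314194]
```

View pics/c3.png

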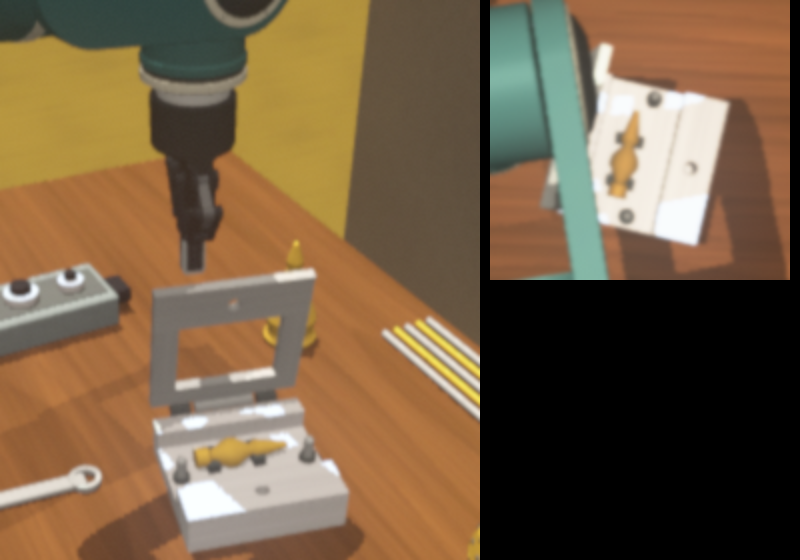

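The jig and lid are where I expected and the fingers are behind the lid. I'll sweep it down along its arc.

Emit:
step_arm([
  [[0,0,0],[-0.4,-2.2,0],0],
  [[0,0,0],[-0.7,-3.4,0],0],
  [[0,0,0],[-0.9,-4.2,0],0],
  [[0,0,0],[-1.2,-5.3,-0.2],0],
  [[0,0,0],[-1.4,-6.4,-0.5],0],
  [[0,0,0],[-1.7,-7.6,-1.0],0],
  [[0,0,0],[-2.0,-8.8,-1.6],0],
  [[0,0,0],[-2.2,-9.9,-2.3],0],
  [[0,0,0],[-2.4,-10.9,-3.0],0],
  [[0,0,0],[-2.6,-11.8,-3.9],0],
  [[0,0,0],[-2.8,-12.7,-4.9],0],
  [[0,0,0],[-2.8,-12.7,-4.9],0],
])

```text
time: 5.43
eef_pos: [560.9, 8.5, 140.5]
orientation: [-0.345, -3.119, 0.001]
wrist_force: [-0.1, 0.4, -0.1]
width: -0.6
grip_force: 0.0
```

Emit:
step_arm([
  [[0,0,0],[-0.2,-0.7,-1.1],0],
  [[0,0,0],[-0.3,-1.3,-2.2],0],
  [[0,0,0],[-0.4,-1.8,-3.4],0],
  [[0,0,0],[-0.5,-2.3,-4.6],0],
  [[0,0,0],[-0.6,-2.6,-5.2],0],
  [[0,0,0],[-0.6,-2.6,-5.8],0],
  [[0,0,0],[-0.6,-2.6,-6.2],0],
  [[0,0,0],[-0.6,-2.6,-6.2],0],
])

```text
time: 6.1
eef_pos: [555.8, -15.8, 80.4]
orientation: [-0.343, -3.122, -0.0]
wrist_force: [-0.1, -0.2, 0.2]
width: -0.1
grip_force: 0.0
```

Run:
```python
from h import *
from bench import arm
a=arm.capture("side")[40:320,230:470,::-1];b=arm.capture("top")[150:290,250:400,::-1]
W=np.zeros((560,800,3),np.uint8);W[:560,:480]=cv2.resize(a,None,fx=2,fy=2);W[:280,490:790]=cv2.resize(b,None,fx=2,fy=2)
cv2.imwrite("pics/c4.png",W);print(arm.read_state()["eef_pos"])
```

```text
[556.20706357 -15.76775827  81.4942758 ]
```

View pics/c4.png

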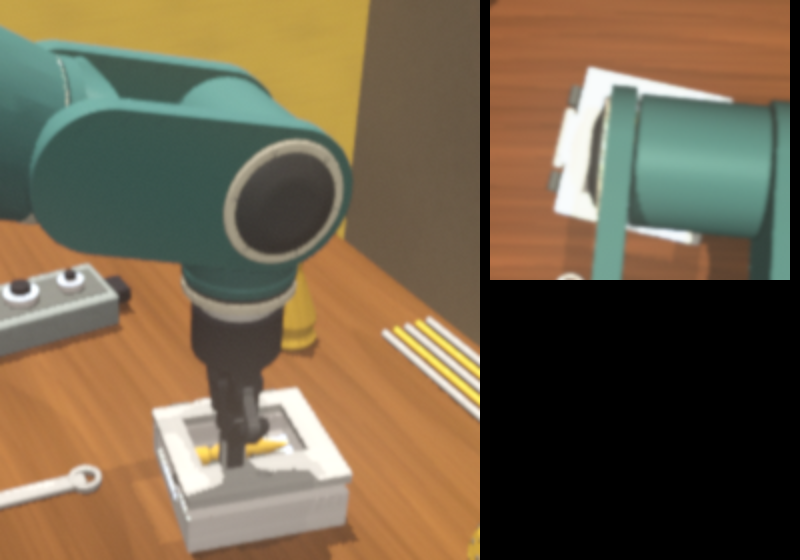

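The lid is down on the springs. Now I'll move above the pin with the gripper opening.

Emit:
step_arm([
  [[0,0,0],[0,0,3],0],
  [[0,0,0],[0,-3,6],20],
  [[0,0,0],[-4.4,-26.6,7],70],
  [[0,0,0],[-4.4,-26.6,7],70],
  [[0,0,0],[-4.4,-26.6,7],70],
  [[0,0,0],[-4.4,-26.6,7],70],
  [[0,0,0],[-4.4,-26.6,7],70],
  [[0,0,0],[-4.4,-26.6,7],70],
  [[0,0,0],[-4.4,-26.6,7],70],
  [[0,0,0],[-4.4,-26.6,7],70],
  [[0,0,0],[-4.4,-26.6,7],70],
  [[0,0,0],[-4.4,-26.6,7],70],
])

```text
time: 7.2
eef_pos: [512.4, -281.0, 151.5]
orientation: [0.341, 3.123, 0.0]
wrist_force: [-0.5, -0.3, 0.8]
width: 59.8
grip_force: 0.0
```

Run:
```python
from h import *
from bench import arm
s=arm.read_state();c=arm.get_calibration("wrist");a=arm.capture("wrist")[:,:,::-1]
np.savez("wc.npz",**c);t=arm.get_calibration("top");b=arm.capture("top")[:,:,::-1]
q=proj(t,(556.2,-27,50)).astype(int);print(q)
W=np.zeros((480,800,3),np.uint8);W[:,:480]=a[:,80:560];W[:300,490:790]=cv2.resize(b[185:285,300:400],None,fx=3,fy=3,interpolation=2)
cv2.imwrite("pics/c5.png",W);cv2.imwrite("pics/wfull5.png",a);cv2.imwrite("pics/top5.png",b);print(s["eef_pos"],proj(c,(512,-282.5,87)),proj(c,(512,-282.5,55)))
```

```text
[345 243]
[ 512.40571674 -280.98160833  151.49358279] [320.97191967 276.85971034] [321.3778263  255.87623149]
```

View pics/c5.png

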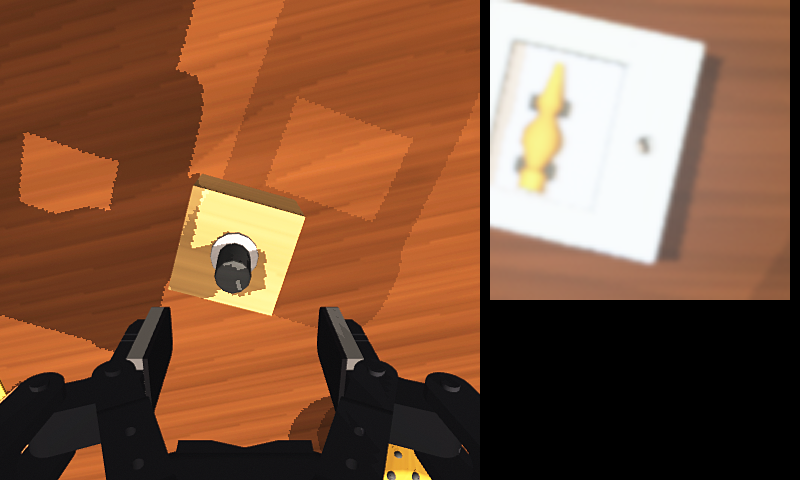

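The wrist crop shows the pin head at about (314,277) and the collar at (314,254), about 4.5 mm to the −y side of the TCP. In the top crop the lid hole is at about (351.3,233.3). I'll correct for the offset and grasp.

Emit:
step_arm([
  [[0,0,0],[-0.1,-0.4,-2],60],
  [[0,0,0],[-0.1,-0.4,-4.5],60],
  [[0,0,0],[-0.1,-0.4,-6.5],60],
  [[0,0,0],[-0.1,-0.4,-7.2],60],
  [[0,0,0],[-0.1,-0.4,-7.2],60],
  [[0,0,0],[-0.1,-0.4,-7.2],40],
  [[0,0,0],[-0.1,-0.4,-7.2],30],
  [[0,0,0],[-0.1,-0.4,-7.2],25],
  [[0,0,0],[-0.1,-0.4,-7.2],20],
  [[0,0,0],[-0.1,-0.4,-7.2],15],
  [[0,0,0],[-0.1,-0.4,-7.2],5],
  [[0,0,0],[-0.1,-0.4,-7.2],5],
  [[0,0,0],[-0.1,-0.4,-7.2],5],
], squeeze=80)

```text
time: 8.38
eef_pos: [511.6, -286.4, 81.1]
orientation: [0.343, 3.121, -0.002]
wrist_force: [-0.9, 1.2, 7.5]
width: 17.8
grip_force: 77.9
```

Run:
```python
from h import *
from bench import arm
t=arm.get_calibration("top")
print(onz(t,(351.3,233.3),60),onz(t,(351.3,233.3),50)); s=arm.read_state(); print(s["eef_pos"],s["wrist_force"],s["moment"],s["width"],s["grip_force"])
```

```text
[575.55139987 -38.51037036  60.        ] [576.28579287 -39.3649502   50.        ]
[ 511.64963417 -286.35727801   81.07344787] [-0.89647903  1.19395058  7.51887799] [0.11571163 0.23161174 0.00291121] 17.772565146616195 77.90553689002991
```

Emit:
step_arm([
  [[0,0,0],[0,0,1.5],5],
  [[0,0,0],[0,0,3],5],
  [[0,0,0],[0,0,5],5],
  [[0,0,0],[0,0,7.5],5],
  [[0,0,0],[0.5,2,8],5],
  [[0,0,0],[2,8,8],5],
  [[0,0,0],[3.5,13,8],5],
  [[0,0,0],[5,19,8],5],
  [[0,0,0],[6,23,8],5],
  [[0,0,0],[6.5,24.6,8],5],
  [[0,0,0],[6.5,24.6,8],5],
  [[0,0,0],[6.5,24.6,8],5],
  [[0,0,0],[6.5,24.6,8],5],
  [[0,0,0],[6.5,24.6,8],5],
])

```text
time: 9.55
eef_pos: [576.0, -40.3, 159.7]
orientation: [0.343, 3.122, -0.0]
wrist_force: [0.1, 0.5, -0.3]
width: 17.2
grip_force: 79.1
```

Run:
```python
from h import *
from bench import arm
s=arm.read_state();c=arm.get_calibration("wrist");a=arm.capture("wrist")[:,:,::-1]
sc=arm.get_calibration("side");b=arm.capture("side")[:,:,::-1]
e=s["eef_pos"];print(e,s["wrist_force"],s["width"],s["grip_force"],c["xyz"])
for P in (e,e-[0,0,73],(e[0],e[1],60),(e[0],e[1],50)): print(proj(c,P).round(1),proj(sc,P).round(1))
W=np.zeros((560,800,3),np.uint8);q=proj(c,e-[0,0,73]).astype(int);r=proj(sc,e-[0,0,73]).astype(int);print(q,r)
W[:500,:400]=cv2.resize(a[q[1]-75:q[1]+50,q[0]-50:q[0]+50],None,fx=4,fy=4,interpolation=2)
W[:560,404:796]=cv2.resize(b[r[1]-75:r[1]+65,r[0]-49:r[0]+49],None,fx=4,fy=4,interpolation=2)
cv2.imwrite("pics/c6.png",W);cv2.imwrite("pics/w6.png",a)
```

```text
[576.04887557 -40.27352954 159.7161146 ] [ 0.07769581  0.52955986 -0.25879283] 17.225847410160092 79.1348934173584 [496.60598761 -22.47614585 282.09395965]
[323.8 346.6] [364.6 233.7]
[323.9 270.8] [362.5 267. ]
[324.  254.2] [361.7 278.3]
[324.  248.8] [361.5 282.5]
[323 270] [362 266]
```

View pics/c6.png

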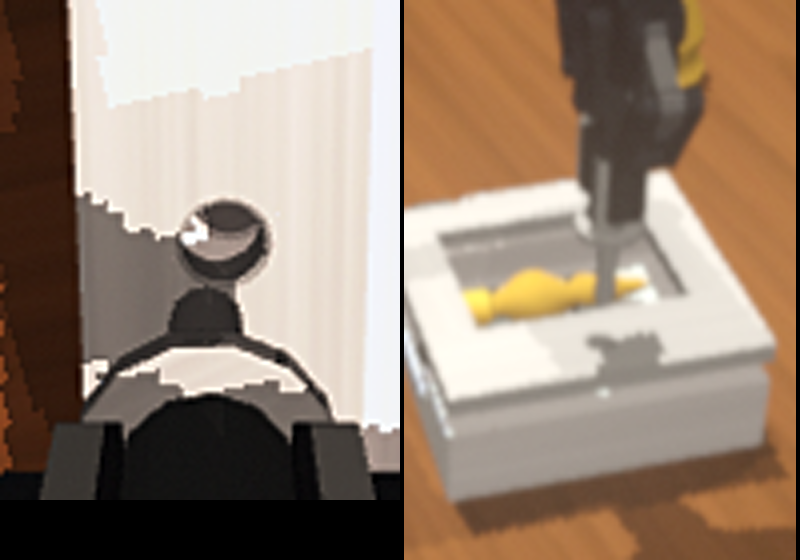

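The last picture shows the hole centre at about (329,255) in the wrist view and the pin tip at (324.5,267). The hole is about 2.5 mm to the image right (+y) and about 1 mm towards +x. I'll correct and lower the pin into the lid hole.

Emit:
step_arm([
  [[0,0,0],[0.1,0.24,0],5],
  [[0,0,0],[0.1,0.24,-1.0],5],
  [[0,0,0],[0.1,0.24,-1.8],5],
  [[0,0,0],[0.1,0.24,-2.4],5],
  [[0,0,0],[0.1,0.24,-3.0],5],
  [[0,0,0],[0.1,0.24,-3.5],5],
  [[0,0,0],[0.1,0.24,-3.9],5],
  [[0,0,0],[0.1,0.24,-3.9],5],
])

```text
time: 10.32
eef_pos: [576.7, -37.6, 119.2]
orientation: [-0.343, -3.122, -0.0]
wrist_force: [-0.7, 0.3, -1.8]
width: 17.3
grip_force: 79.1
```

Run:
```python
from bench import arm
s=arm.read_state();print(s["eef_pos"],s["wrist_force"],s["moment"],s["grip_force"],s["width"])
```

```text
[576.70843948 -37.55817655 119.20693926] [-0.71832079  0.26771397 -1.79721591] [-0.0175443  -0.01467285  0.03483471] 79.13915276527405 17.331875473262787
```

The tip is through the lid hole with no contact. On towards the base hole.

Emit:
step_arm([
  [[0,0,0],[0,0,-0.3],5],
  [[0,0,0],[0,0,-0.6],5],
  [[0,0,0],[0,0,-0.8],5],
  [[0,0,0],[0,0,-1.0],5],
  [[0,0,0],[0,0,-1.0],5],
])

```text
time: 10.73
eef_pos: [576.9, -37.6, 109.9]
orientation: [-0.343, -3.122, 0.0]
wrist_force: [-0.5, -0.1, -1.0]
width: 17.6
grip_force: 79.1
```

Emit:
step_arm([
  [[0,0,0],[0,0,-0.3],5],
  [[0,0,0],[0,0,-0.6],5],
  [[0,0,0],[0,0,-0.9],5],
  [[0,0,0],[0,0,-1.1],5],
  [[0,0,0],[0,0,-1.1],5],
])

```text
time: 11.15
eef_pos: [576.8, -37.5, 98.7]
orientation: [-0.343, -3.122, 0.0]
wrist_force: [0.4, -0.2, -1.5]
width: 17.8
grip_force: 79.1
```

Emit:
step_arm([
  [[0,0,0],[0,0,-0.4],5],
  [[0,0,0],[0,0,-0.8],5],
  [[0,0,0],[0,0,-1.1],5],
  [[0,0,0],[0,0,-1.3],5],
  [[0,0,0],[0,0,-1.5],5],
  [[0,0,0],[0,0,-1.5],5],
])

```text
time: 11.65
eef_pos: [577.2, -37.9, 84.4]
orientation: [0.343, 3.122, -0.001]
wrist_force: [-0.6, -2.1, 3.7]
width: 17.5
grip_force: 79.8
```

Contact with the lid springs. I'll press on to home, with more grip.

Emit:
step_arm([
  [[0,0,0],[0,0,-0.1],5],
  [[0,0,0],[0,0,-0.2],5],
  [[0,0,0],[0,0,-0.3],5],
  [[0,0,0],[0,0,-0.4],5],
  [[0,0,0],[0,0,-0.4],5],
  [[0,0,0],[0,0,-0.4],5],
], squeeze=110)

```text
time: 12.15
eef_pos: [577.3, -38.0, 81.2]
orientation: [0.343, 3.122, -0.001]
wrist_force: [-3.7, -5.3, 11.2]
width: 16.7
grip_force: 108.5
```

Emit:
step_arm([
  [[0,0,0],[0,0,-0.05],5],
  [[0,0,0],[0,0,-0.1],5],
  [[0,0,0],[0,0,-0.15],5],
  [[0,0,0],[0,0,-0.15],5],
  [[0,0,0],[0,0,-0.15],5],
])

```text
time: 12.57
eef_pos: [577.5, -38.1, 81.1]
orientation: [0.343, 3.121, -0.001]
wrist_force: [-10.9, -5.3, 24.5]
width: 17.2
grip_force: 110.1
```

Emit:
step_arm([
  [[0,0,0],[0,0,0],5],
  [[0,0,0],[0,0,0],5],
  [[0,0,0],[0,0,0],5],
  [[0,0,0],[0,0,0],5],
  [[0,0,0],[0,0,0],5],
  [[0,0,0],[0,0,0],5],
])

```text
time: 13.07
eef_pos: [577.5, -38.1, 81.0]
orientation: [0.343, 3.121, -0.001]
wrist_force: [-10.9, -3.5, 24.4]
width: 16.7
grip_force: 110.1
```

```bash
python3 -c "
from bench import arm
print(arm.job_done())"
```

```text
the job is handed in; nothing more can be done
None
```

I handed the job in at about 13 s: the large key was pressed and let up, then the small one, the lid was swung shut, and the pin is in to its collar and still held down with about 24 N. I judged the jig fully shut from the hard stop at the pin's home height, not from a final picture.

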